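# Hold a power adapter against its sprung cradle plate for fastening

## Task

A technician is about to screw a keeper strap over the black power adapter. Pick it up from the left of the printer, carry it over the printer and lower it, still on its long edge, into the cradle's channel on the right, clear of the sprung plate; then slide it along the channel floor against the plate, never pushing that to its stop, until the black pointer stands in the green zone, and finish still gripping it and pressing steadily; leave the stapler, medicine bottle and tape roll alone.

Things in the scene. Friction and masses are not known exactly. Their poses are not given: they have to be found in the camera images.
- adapter: black box-shaped power adapter, 115 long x 34 thick x 62 high mm as it stands on its long edge on the worktop, 0.24 to 0.39 kg. Its origin is in the middle of one large upright face; its own axes are not square to its edges: use adapter_center. Either end may point at the plate. A black radio dock, fixed, up to 50 mm high, stands beyond it (x over 0.47)
- adapter_center (a point): the centre of the adapter, 31 mm above its lower edge: its x axis lies along the adapter's length (level), y across its thickness (level), z up
- cradle: mounting cradle fixed to the worktop, z up, origin on the worktop under it; x points along the channel to the sprung plate (pressing direction), y across. Base 8 mm thick (this is the channel floor), x -130 to 150, y -55 to 55 mm. Channel 46 mm wide about y = 0 between two 10 mm rails, x -125 to 40, rail tops 22 mm up. Grey spring housing x 86 to 118, 72 mm high; scale on the +y side, 30 mm high
- channel_floor (a point): point on the middle line of the channel floor at cradle x = -46 mm; an adapter lowered with its centre above this point stands 23 mm clear of the unpressed plate
- plate_face (a point): middle of the rubber front face of the sprung plate, 46 mm above the worktop, at cradle x = 35 mm when unpressed; it moves with the plate. The plate is 60 mm wide and reaches from 13 to 79 mm above the worktop
- press_plate (a joint): how far the plate is pushed back along the cradle's x axis: 0 unpressed, 0.038 m at its hard stop. The spring gives 450 N per m from 0 (9.5 N at 0.021). The pointer is in the green zone from 0.014 to 0.028 (6 to 13 N); the red zone begins at 0.031
- form_printer: big cream printer, fixed, between the two work places: x 0.24 to 0.57, y -0.18 to 0.21, its top 0.21 m above the worktop; the adapter must be carried over it
- stapler: red stapler, loose, 64x116x37 mm, on the worktop near the cradle; bystander, origin under its middle
- med_bottle: brown medicine bottle with a pale blue cap, loose, 46 mm across, 85 mm high, near the adapter; bystander, origin under its middle
- tape_white: tan roll of tape, loose, 100 mm across, 25 mm high, near the cradle; bystander, origin under its middle
Not all that is in view belongs to the job. What is shaped like the adapter but blue is not meant.

How it is judged:
By the outcome, as a careful person would: the job done as asked, in the order asked, and still so for the second after the job is handed in, while the arm keeps its last pose, push and grip.
It also fails if it takes over 45 s, if anything falls off the work surface, if the arm or the gripper's body presses on something with over 40 N, if the wrist force passes 120 N, or if a joint passes its speed limit or range.

## Robot

A 6-joint arm with a two-finger parallel gripper is mounted at the origin on a cart in front of the work surface, level with it; the furniture and walls round the work are solid. World frame = base frame: x ahead of the robot, y to its left, z up, the work surface at z = 0. Lengths are in mm, angles in rad, forces in N, time in s.
With the tool pointing down it reaches from about 200 to 875 mm from the base axis. Payload 3.4 kg.
Tool frame: the origin (TCP) lies on the centre line of the jaws, within the pads' length; the fingertips stand 14 mm ahead of it and the grasp point (between the pads) lies 5 mm behind it; z points along the fingers, x is the direction in which the jaws open and shut, and the axes are right-handed (so a half turn about z gives the same grasp; the last joint's range is limited). The gripper opens to 94 mm and grips with 3 to 60 N. Pads are 16 mm wide; open, the fingers measure 119 mm over their backs; the gripper's body (75 mm by 177 mm) begins 78 mm behind the grasp point.
Start: joints at [-0.121, 0.276, 1.505, -0, 1.361, -0.121], TCP at [575.034, -0.01, 219.493] pointing down, gripper open.
Joint ranges: [-2.89, 2.89], [-0.75, 2.08], [0.22, 2.7], [-1.18, 4.32], [0.11, 2.71], [-2.7, 2.7]. Speed limits (rad/s): [2.57, 2.57, 3.14, 3.14, 3.14, 3.14].

## Interface

Orientations are given as a unit quaternion [w, x, y, z].
In Python, from rig import telemetry, eyes, ticket gives the robot as it stands.
- The arm moves only by the tool jog_arm, never from a script. Its argument "increments" is a list that holds one entry, the list of rows, each a list of 5 numbers: the shift along the tool's x, y, z in m, then the turn about the tool's z in rad, then the closure, from -1 (fully open) to 1 (shut). In form: [[[dx, dy, dz, roll, gripper], ...]]. A call has 1 to 12 rows; each row is the pose to reach, as a shift and turn from the pose measured when the call began, along the tool's axes at that moment; what a row does not reach only later rows make up. A row lasts 1/10 s, in which the tool goes at most 50 mm and 8.59 degrees, less where a joint would pass 70% of its speed; a pose out of reach is approached as far as the arm can. A call with a gripper value outside its range is refused whole. The fingers move at their own pace and stop on an object; "force" is the grip in N (left out, the last holds). Time passes only in rows, so rows that repeat a pose let the fingers close. It gives the time, the measured TCP pose, the force and the opening at its end, in the units of the state.
- telemetry.get_state(): the state, without advancing time (a new reading comes with each control period).
- eyes.grab_frame(name): name is "scene" or "side" or "wrist"; returns the picture (480x640x3 uint8, red, green, blue); there is no depth.
- eyes.camera_info(name): a dict with "K" (3x3 intrinsics, pixels), "rvec" (rotation vector, rad) and "tvec" (3), from world to camera coordinates, as OpenCV has them. Camera axes: x right, y down, z forward; pixel columns grow to the right and rows downward; lengths in mm; the calibration is good to about 2 mm. A picture is of the moment at which its call begins: read the wrist's pose just before it. camera_info takes no time and is no camera call; for the wrist camera it gives the pose at the moment of the call.
- ticket.hand_in(): hands the job in, once; it reports no verdict.
The state is a dict: "time": time; "joint_pos": joint angles; "joint_velocities": joint speeds; "tau": joint torques, N m; "tcp_pos": TCP position; "ee_rot": TCP orientation; "force": force on the tool from outside, world axes, zero at the start; "ft_torque": the same for the moment, N m; "width": finger opening in mm.
Only numpy, scipy, OpenCV 4.12 (cv2) and the standard library are available. Lean on these libraries where they do the work, as an engineer would, in place of code of your own. Each camera call takes 0.05 s, during which the arm holds its last target.

## Working session

There is one attempt and no reset: what is moved stays moved. The work goes in short steps, Python scripts to look and compute and a tool call to move; the robot and the scene stay as the last step left them, time stands still between calls to the robot, and variables do not carry over. Pictures are saved under pics/ and viewed, and the job is handed in when it is done.

Besides the shell and the picture viewer there is one more tool, called after "Emit:" as a command line: name --argument value ..., lists and objects as JSON in quotes. jog_arm: Moves the arm, as the interface text tells. Its arguments: {"type":"object","properties":{"increments":{"type":"array"},"force":{"type":"number"}},"required":["increments"]}

```bash
mkdir -p pics; ls; python3 - <<'E'
from rig import telemetry, eyes
import cv2
s=telemetry.get_state()
print(s)
for n in("scene","side","wrist"):
    c=eyes.camera_info(n);print(n,c)
    cv2.imwrite(f"pics/a_{n}.png",eyes.grab_frame(n)[:,:,::-1])
E
```

```text
pics
{'time': 0.0, 'joint_pos': array([-1.21008297e-01,  2.76571765e-01,  1.50609960e+00, -5.97987394e-06,
        1.36068469e+00, -1.21002559e-01]), 'joint_velocities': array([ 0.00054525,  0.00027701, -0.00174138, -0.00114621,  0.00038791,
        0.00191641]), 'tau': array([ 1.66144628e-04, -4.04588020e+01, -2.37234324e+01,  7.02253589e-02,
        3.46444664e-02, -1.77189750e-04]), 'tcp_pos': array([5.74470727e+02, 5.19839372e-02, 2.18631325e+02]), 'ee_rot': array([-1.03528597e-04,  9.99999611e-01, -2.24278480e-06, -8.75610148e-04]), 'force': array([ 0.83205824,  1.09762355, -0.2997931 ]), 'ft_torque': array([ 0.00986256, -0.05927948, -0.02063378]), 'width': 94.0549807760663}
scene {'K': array([[624.1777495 ,   0.        , 314.95541708],
       [  0.        , 624.1777495 , 236.0662431 ],
       [  0.        ,   0.        ,   1.        ]]), 'rvec': array([ 2.27030737, -0.63630099,  0.25597123]), 'tvec': array([-367.81752069,  185.4426679 , 1681.754515  ])}
side {'K': array([[501.97980527,   0.        , 318.54076283],
       [  0.        , 501.97980527, 246.06959695],
       [  0.        ,   0.        ,   1.        ]]), 'rvec': array([ 0.1536352 , -2.91243803,  1.02016778]), 'tvec': array([ 400.35713359,  113.31624115, 1809.03685682])}
wrist {'K': array([[375.68750201,   0.        , 320.51714749],
       [  0.        , 375.68750201, 236.25033315],
       [  0.        ,   0.        ,   1.        ]]), 'rvec': array([-2.87387002e+00, -2.43891752e-04,  3.36357291e-03]), 'tvec': array([-574.06014739,  -28.14831108,  392.06257002])}
```

View pics/a_scene.png

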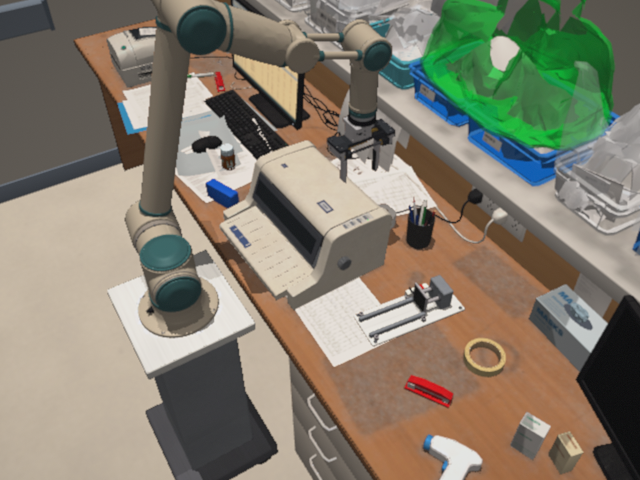

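View pics/a_side.png

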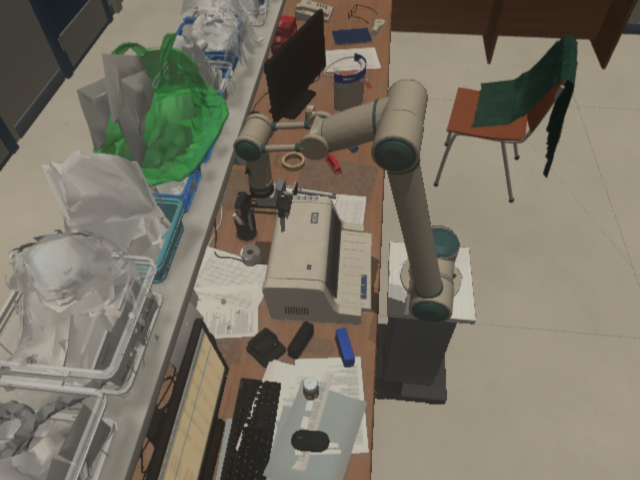

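View pics/a_wrist.png

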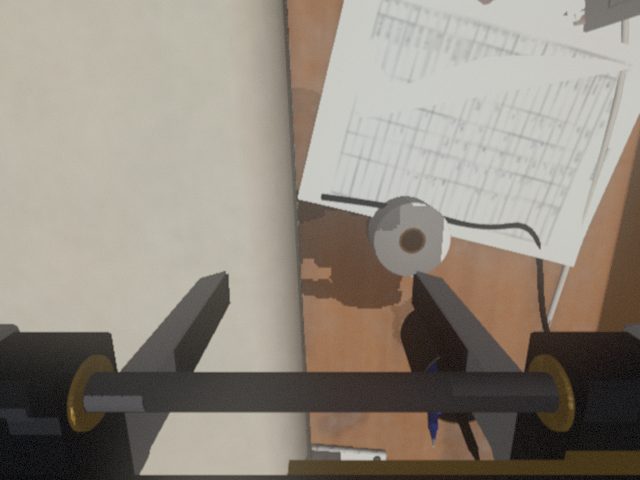

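```bash
cat > h.py <<'E'
import numpy as np, cv2
from rig import telemetry, eyes
def cam(n):
    c=eyes.camera_info(n);R=cv2.Rodrigues(np.array(c['rvec']))[0];t=np.array(c['tvec'],float);return np.array(c['K']),R,t
def ray(C,u,v):
    K,R,t=C;d=R.T@np.linalg.inv(K)@np.array([u,v,1.]);return -R.T@t,d
def onz(C,u,v,z):
    o,d=ray(C,u,v);return o+d*(z-o[2])/d[2]
def proj(C,P):
    K,R,t=C;p=K@(R@np.array(P,float)+t);return p[:2]/p[2]
E
python3 - <<'E'
from h import *
im=cv2.imread('pics/a_side.png');cv2.imwrite('pics/a_side_c.png',cv2.resize(im[300:460,220:380],None,fx=3.7,fy=3.7,interpolation=cv2.INTER_CUBIC))
im=cv2.imread('pics/a_scene.png');cv2.imwrite('pics/a_scene_c.png',cv2.resize(im[260:420,340:520],None,fx=3.6,fy=3.6,interpolation=cv2.INTER_CUBIC))
C=cam('side')
for p in[(301,339),(265,347),(345,347),(310,441),(310,390)]:print(p,onz(C,*p,40).round())
W=cam('wrist');print(ray(W,320,236))
E
```

```text
(301, 339) [424. 314.  40.]
(265, 347) [535. 354.  40.]
(345, 347) [281. 327.  40.]
(310, 441) [356. 629.  40.]
(310, 390) [375. 481.  40.]
(array([575.00475888,  76.48176137, 384.31652336]), array([-0.00341829, -0.26391819, -0.96454022]))
```

View pics/a_side_c.png

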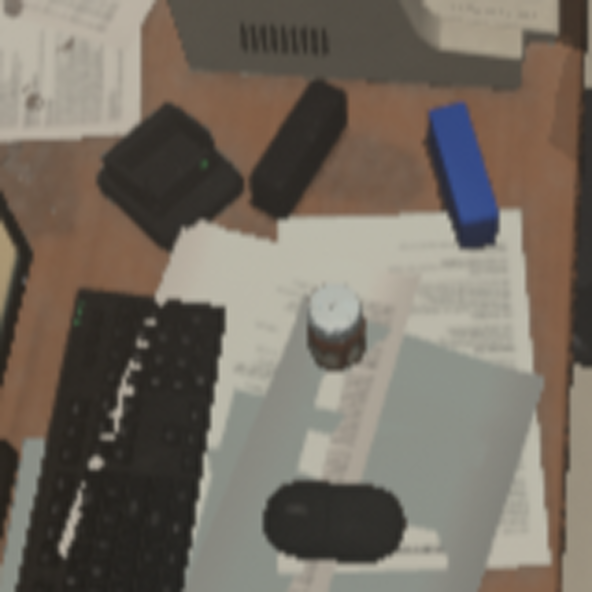

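View pics/a_scene_c.png

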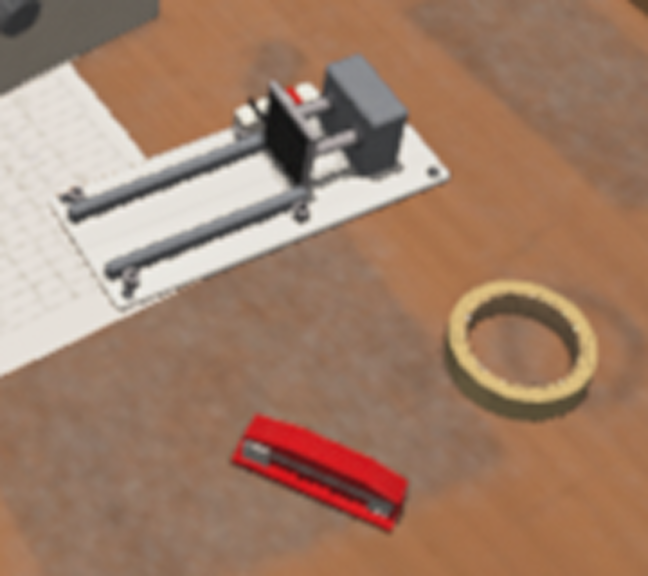

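```bash
python3 - <<'E'
from h import *
C=cam('scene')
f=lambda u,v:(340+u/3.6-.36,260+v/3.6-.36)
for n,p,z in[('L',(50,203),8),('B',(125,308),8),('R',(450,180),8),('T',(360,90),8),('railA_l',(75,212),22),('railA_r',(255,140),22),('railB_l',(115,268),22),('railB_r',(300,193),22),('stapler',(320,470),25),('tape',(523,340),25),('hous_t',(365,85),72)]:
    print(n,onz(C,*f(*p),z).round(1))
C=cam('side')
f=lambda u,v:(220+u/3.7,300+v/3.7)
for p in[(320,82),(347,98),(345,125),(252,182),(278,215)]:print(p,onz(C,*f(*p),62).round(1),onz(C,*f(*p),0).round(1))
im=cv2.imread('pics/a_side.png')[305:370,240:330];im=np.clip(im.astype(float)*4,0,255).astype('uint8')
cv2.imwrite('pics/a_side_d.png',cv2.resize(im,None,fx=8,fy=8,interpolation=cv2.INTER_CUBIC))
E
```

```text
L [ 377.1 -283.2    8. ]
B [ 370.3 -388.1    8. ]
R [ 639.3 -418.9    8. ]
T [ 639.1 -315.8    8. ]
railA_l [ 381.3 -308.4   22. ]
railA_r [ 532.4 -322.2   22. ]
railB_l [ 377.4 -364.3   22. ]
railB_r [ 529.7 -379.1   22. ]
stapler [ 396.9 -568.5   25. ]
tape [ 578.  -560.6   25. ]
hous_t [ 602.3 -353.5   72. ]
(320, 82) [412.  262.8  62. ] [418.7 227.5   0. ]
(347, 98) [386.6 276.3  62. ] [392.1 241.5   0. ]
(345, 125) [385.2 302.7  62. ] [390.7 269.1   0. ]
(252, 182) [457.2 364.6  62. ] [465.8 333.7   0. ]
(278, 215) [431.  392.4  62. ] [438.5 362.7   0. ]
```

View pics/a_side_d.png

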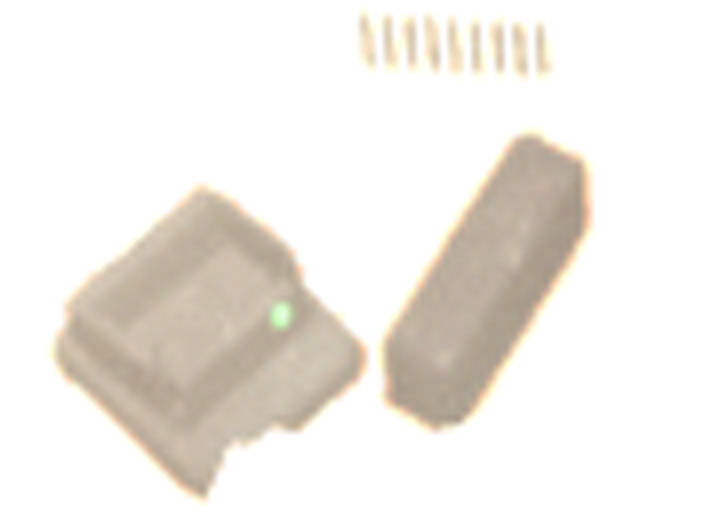

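Candidates: the black box at side px (301,339), the lobed radio dock at (265,347), the blue box at (345,347) and the mouse at (310,441). The enlarged crop shows a plain black prism at (301,339), at about world (424,314). It matches the description. The dock has a tray and a green LED, and the blue box is excluded by its colour. The cradle is near (497,-350), turned about -6°. I'll look at it from above first.

Emit:
jog_arm --increments '[[[0,0,-0.05,0,-1],[0,0,-0.1,0,-1],[-0.01,0.04,-0.12,0,-1],[-0.02,0.085,-0.12,0,-1],[-0.03,0.13,-0.12,0,-1],[-0.04,0.175,-0.12,0,-1],[-0.05,0.22,-0.12,0,-1],[-0.06,0.265,-0.12,0,-1],[-0.07,0.31,-0.12,0,-1],[-0.07,0.355,-0.12,0,-1],[-0.07,0.4,-0.12,0,-1],[-0.07,0.44,-0.12,0,-1]]]'

```text
time: 1.35
tcp_pos: [504.2, -442.2, 338.3]
ee_rot: [-0.0, 1.0, -0.0, -0.001]
force: [0.2, -0.5, 0.1]
width: 93.9
```

Emit:
jog_arm --increments '[[[0,0,0,0,-1],[0,0,0,0,-1]]]'

```text
time: 1.55
tcp_pos: [503.7, -442.8, 336.9]
ee_rot: [-0.001, 1.0, -0.001, -0.002]
force: [0.8, 0.2, -0.7]
width: 93.9
```

```bash
python3 - <<'E'
from h import *
s=telemetry.get_state();print(s['time'],s['tcp_pos'],s['joint_pos'],s['ee_rot'],s['force'])
c=eyes.camera_info('wrist');print(c['rvec'].tolist(),c['tvec'].tolist())
im=eyes.grab_frame('wrist')
cv2.imwrite("pics/b_wrist.png",im[:,:,::-1])
E
```

```text
1.55 [ 503.69595966 -442.82998032  336.85666469] [-8.24546207e-01  3.96746083e-01  1.04192842e+00 -5.34640662e-04
  1.70721603e+00 -8.22003468e-01] [-0.00139588  0.9999968  -0.00130715 -0.00165518] [ 0.81383011  0.20281506 -0.74049559]
[-2.8764620736346553, 0.0032082438341773686, 0.006331812498687161] [-503.6105906385524, -484.87344023050247, 391.2095159360643]
```

View pics/b_wrist.png

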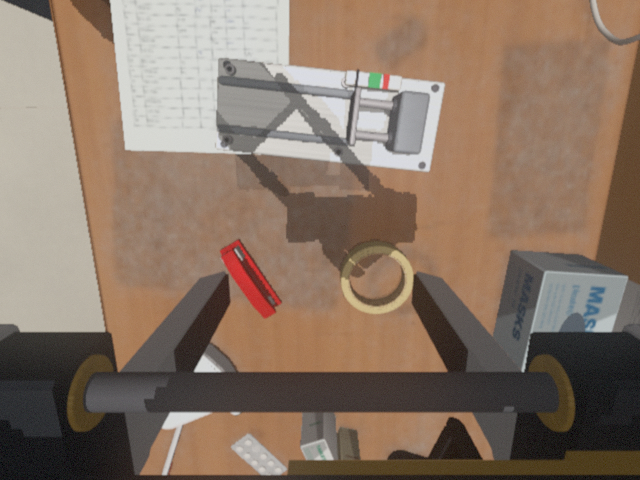

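```bash
python3 - <<'E'
import cv2
im=cv2.imread('pics/b_wrist.png');cv2.imwrite('pics/b_c.png',cv2.resize(im[40:190,200:460],None,fx=3,fy=3,interpolation=cv2.INTER_CUBIC))
E
```

```text
(no output)
```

View pics/b_c.png

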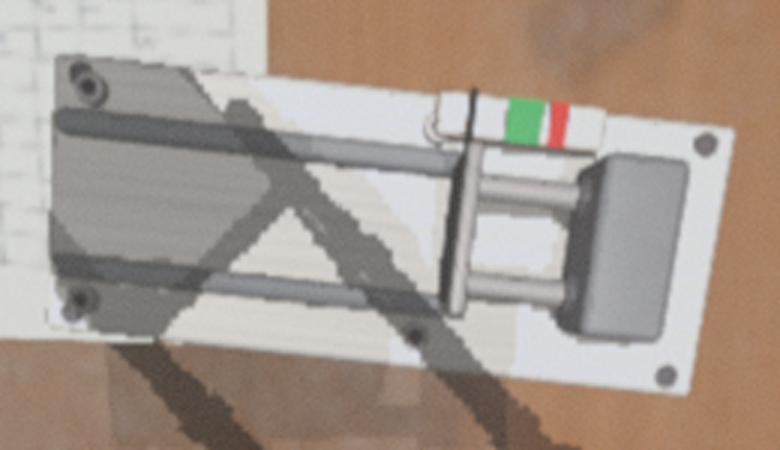

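```bash
python3 - <<'E'
from h import *
K=cam('wrist')[0]
R=cv2.Rodrigues(np.array([-2.8764620736346553, 0.0032082438341773686, 0.006331812498687161]))[0]
C=(K,R,np.array([-503.6105906385524, -484.87344023050247, 391.2095159360643]))
f=lambda u,v:(200+u/3-.33,40+v/3-.33)
P={}
for n,p,z in[('TL',(56,54),8),('TR',(735,127),8),('BR',(688,394),8),('BL',(50,328),8),('rA0 in',(60,132),22),('rA1 in',(440,172),22),('rA0 out',(60,110),22),('rA1 out',(440,148),22),('rB0 in',(60,256),22),('rB1 in',(400,291),22),('rB0 out',(60,280),22),('rB1 out',(400,306),22),('plate top',(456,315),79),('plate top2',(478,145),79)]:
    P[n]=onz(C,*f(*p),z);print(n,P[n].round(1))
a=lambda p,q:np.degrees(np.arctan2(*(P[q]-P[p])[1::-1]))
print(a('TL','TR'),a('BL','BR'),a('rA0 in','rA1 in'),a('rB0 in','rB1 in'),a('BL','TL')-90,a('BR','TR')-90, a('plate top','plate top2')-90)
src=np.array([[-130,55],[150,55],[150,-55],[-130,-55]],float)
dst=np.array([P[k][:2] for k in('TL','TR','BR','BL')])
A=src-src.mean(0);B=dst-dst.mean(0)
th=np.arctan2((A[:,0]*B[:,1]-A[:,1]*B[:,0]).sum(),(A*B).sum())
Rm=np.array([[np.cos(th),-np.sin(th)],[np.sin(th),np.cos(th)]])
o=dst.mean(0)-Rm@src.mean(0)
print('fit',np.degrees(th),o,(dst-(src@Rm.T+o)).round(1).tolist())
for k,v in P.items():print(k,((v[:2]-o)@Rm).round(1))
E
```

```text
TL [ 379.3 -277.1    8. ]
TR [ 655.  -305.4    8. ]
BR [ 643.7 -413.4    8. ]
BL [ 368.8 -384.7    8. ]
rA0 in [ 382.3 -308.2   22. ]
rA1 in [ 533.9 -323.6   22. ]
rA0 out [ 382.9 -300.    22. ]
rA1 out [ 533.8 -314.6   22. ]
rB0 in [ 378.9 -355.5   22. ]
rB1 in [ 518.1 -369.8   22. ]
rB0 out [ 378.2 -365.    22. ]
rB1 out [ 518.2 -375.7   22. ]
plate top [ 537.  -377.9   79. ]
plate top2 [ 543.6 -319.9   79. ]
-5.868928158641744 -5.944039169982969 -5.830227231998778 -5.835656815425176 -5.598601311319584 -5.9884817291602985 -6.5146674046515045
fit -5.891430522112731 [ 501.73016669 -344.13576286] [[1.2, -1.0], [-1.6, -0.6], [-1.6, 0.9], [2.0, 0.8]]
TL [-128.7   54.1]
TR [148.5  54.2]
BR [148.3 -54.3]
BL [-128.1  -54. ]
rA0 in [-122.5   23.5]
rA1 in [29.9 23.7]
rA0 out [-122.7   31.7]
rA1 out [28.8 32.7]
rB0 in [-121.   -23.9]
rB1 in [ 18.9 -23.8]
rB0 out [-120.8  -33.4]
rB1 out [ 19.6 -29.8]
plate top [ 38.6 -30. ]
plate top2 [39.2 28.5]
```

Clean fit: cradle origin (501.7,-344.1), yaw -5.9°. The rails at y = ±23.5 and the plate at x≈38 agree with the spec. Next, over the printer to the adapter.

Emit:
jog_arm --increments '[[[-0.01,-0.045,0,0.05,-1],[-0.02,-0.09,0,0.1,-1],[-0.03,-0.135,0,0.15,-1],[-0.04,-0.18,0,0.2,-1],[-0.05,-0.225,0,0.25,-1],[-0.06,-0.27,0,0.3,-1],[-0.07,-0.315,0,0.35,-1],[-0.08,-0.36,0,0.4,-1],[-0.09,-0.405,0,0.42,-1],[-0.1,-0.45,0,0.42,-1],[-0.11,-0.495,0,0.42,-1],[-0.11,-0.54,0,0.42,-1]]]'

```text
time: 2.8
tcp_pos: [391.5, 101.2, 340.1]
ee_rot: [-0.001, 0.978, -0.208, -0.001]
force: [1.3, -0.9, 0.2]
width: 93.8
```

Emit:
jog_arm --increments '[[[-0.02,-0.045,0,0,-0.15],[-0.04,-0.09,0,0,-0.15],[-0.059,-0.132,0.02,0,-0.15],[-0.059,-0.132,0.03,0,-0.15],[-0.059,-0.132,0.03,0,-0.15],[-0.059,-0.132,0.03,0,-0.15]]]'

```text
time: 3.4
tcp_pos: [390.4, 245.2, 311.0]
ee_rot: [-0.001, 0.978, -0.208, -0.001]
force: [-0.4, 0.3, 0.6]
width: 54.5
```

```bash
python3 - <<'E'
from h import *
s=telemetry.get_state();print(s['time'],s['tcp_pos'],s['joint_pos'],s['ee_rot'],s['force'],s['width'])
c=eyes.camera_info('wrist');np.savez('c.npz',r=c['rvec'],t=c['tvec'])
im=eyes.grab_frame('wrist')
cv2.imwrite("pics/c_wrist.png",im[:,:,::-1])
cv2.imwrite("pics/c_bright.png",np.clip(im[:,:,::-1]*3.,0,255).astype('uint8'))
E
```

```text
3.4 [390.37938061 245.20252543 310.95602461] [0.40765651 0.05935554 1.55361655 0.00249834 1.52843901 0.82622545] [-1.07049432e-03  9.78168090e-01 -2.07811503e-01 -6.48010162e-04] [-0.37576207  0.33641076  0.59996202] 54.48347109201519
```

View pics/c_wrist.png

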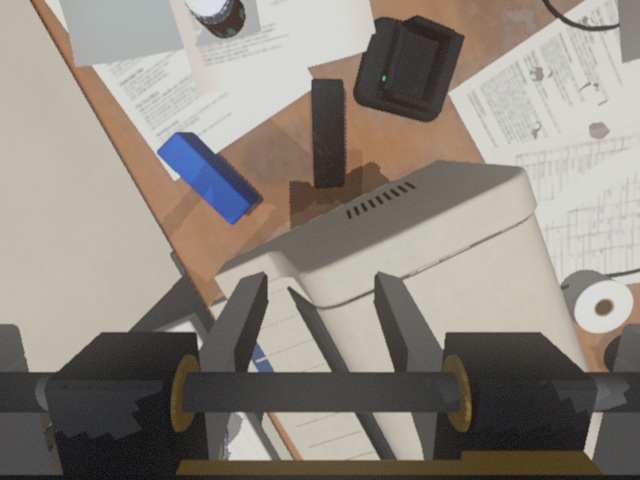

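View pics/c_bright.png

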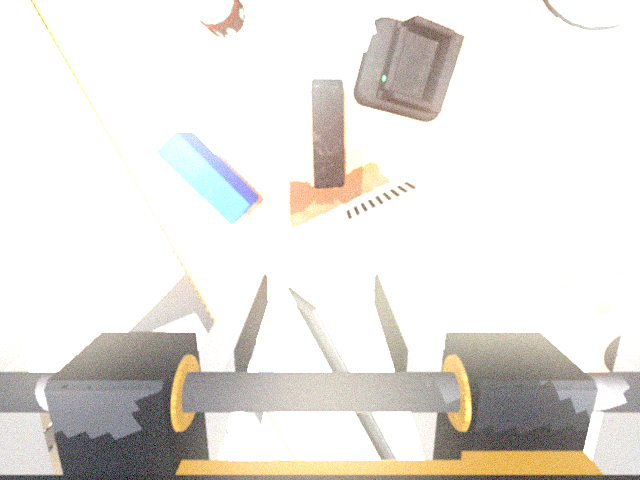

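```bash
python3 - <<'E'
from h import *
d=np.load('c.npz');K=cam('wrist')[0];C=(K,cv2.Rodrigues(d['r'])[0],d['t'])
im=cv2.imread('pics/c_wrist.png');cv2.imwrite('pics/c_c.png',cv2.resize(np.clip(im[60:210,270:390]*2.5,0,255).astype('uint8'),None,fx=4,fy=4,interpolation=cv2.INTER_CUBIC))
m=(im.max(2)<50).astype('uint8');m[:,:300]=0;m[:,352:]=0;m[200:]=0
n,l,st,ce=cv2.connectedComponentsWithStats(m);i=1+st[1:,4].argmax();print(st[i],ce[i])
c=max(cv2.findContours((l==i).astype('uint8'),cv2.RETR_EXTERNAL,cv2.CHAIN_APPROX_NONE)[0],key=len)[:,0]
P=np.array([onz(C,u,v,62)[:2] for u,v in c],np.float32);r=cv2.minAreaRect(P);print(r)
for v in range(80,190,10):
    row=im[v,300:360].max(1).astype(int);xs=np.where(row<50)[0]+300;print(v,xs.min(),xs.max(),end=' | ')
print([onz(C,*p,62).round(1)[:2].tolist() for p in[(313,80),(344,80),(345,187),(315,187)]])
print('dock pts',[onz(C,*p,50).round(0)[:2].tolist() for p in[(355,100),(377,20)]])
E
```

```text
[327 173  11  11  24] [331.66666667 177.625     ]
((413.2159729003906, 268.2520446777344), (10.507180213928223, 8.160003662109375), 34.28226089477539)Traceback (most recent call last):
  File "<stdin>", line 9, in <module>
    return umr_minimum(a, axis, None, out, keepdims, initial, where)
ValueError: zero-size array to reduction operation minimum which has no identity
```

View pics/c_c.png

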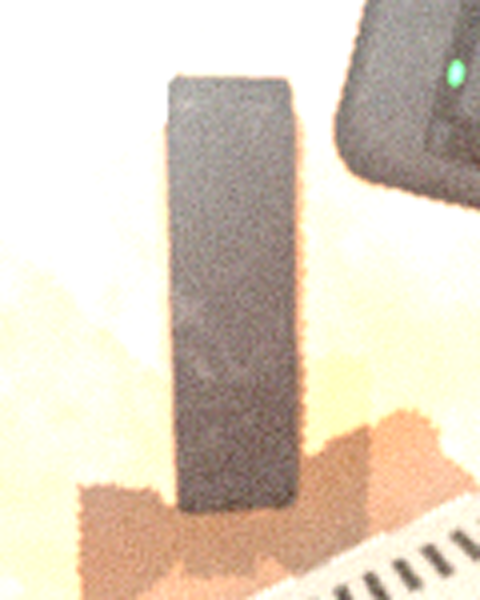

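```bash
python3 - <<'E'
from h import *
d=np.load('c.npz');K=cam('wrist')[0];C=(K,cv2.Rodrigues(d['r'])[0],d['t'])
im=cv2.imread('pics/c_wrist.png')
for T in (70,80):
    m=(im[:,:,2]<T).astype('uint8');m[:,:300]=0;m[:,352:]=0;m[200:]=0;m=cv2.morphologyEx(m,cv2.MORPH_OPEN,np.ones((5,5)))
    n,l,st,ce=cv2.connectedComponentsWithStats(m);i=1+st[1:,4].argmax();print(st[i],ce[i])
    c=max(cv2.findContours((l==i).astype('uint8'),cv2.RETR_EXTERNAL,cv2.CHAIN_APPROX_NONE)[0],key=len)[:,0]
    P=np.array([onz(C,u,v,62)[:2] for u,v in c],np.float32);print(cv2.minAreaRect(P))
    h=(l==i);vs=np.arange(90,180);Lx=[np.where(h[v])[0].min() for v in vs];Rx=[np.where(h[v])[0].max() for v in vs]
    for z in Lx,Rx:
        a,b=np.polyfit(vs,z,1);p,q=onz(C,a*90+b,90,62),onz(C,a*180+b,180,62);print('edge',np.degrees(np.arctan2(*(p-q)[1::-1])),p,q)
q=[onz(C,270+u/4-.4,60+v/4-.4,62)[:2] for u,v in[(170,77),(291,78),(297,507),(180,511)]];print(np.round(q,1),np.mean(q,0),[np.linalg.norm(q[i]-q[i-1]) for i in range(4)])
print('dock pts',[onz(C,*p,50).round(0)[:2].tolist() for p in[(355,100),(377,20)]])
E
```

```text
[ 313   92   32   97 2521] [329.20388735 144.07655692]
((425.7410583496094, 304.172119140625), (99.39785766601562, 32.89572525024414), 66.99308013916016)Traceback (most recent call last):
  File "<stdin>", line 9, in <module>
    return umr_minimum(a, axis, None, out, keepdims, initial, where)
ValueError: zero-size array to reduction operation minimum which has no identity
```

```bash
python3 - <<'E'
from h import *
d=np.load('c.npz');K=cam('wrist')[0];C=(K,cv2.Rodrigues(d['r'])[0],d['t'])
im=cv2.imread('pics/c_wrist.png')
for T in (85,95):
    m=(im[:,:,2]<T).astype('uint8');m[:,:300]=0;m[:,352:]=0;m[188:]=0;m=cv2.morphologyEx(m,cv2.MORPH_OPEN,np.ones((5,5)))
    n,l,st,ce=cv2.connectedComponentsWithStats(m);i=1+st[1:,4].argmax();print(st[i],ce[i])
    h=(l==i);vs=np.arange(95,150)
    vs=np.array([v for v in vs if h[v].any()]);Lx=[np.where(h[v])[0].min() for v in vs];Rx=[np.where(h[v])[0].max() for v in vs]
    for z in Lx,Rx:
        a,b=np.polyfit(vs,z,1);p,q=onz(C,a*90+b,90,62),onz(C,a*180+b,180,62);print('edge',np.degrees(np.arctan2(*(p-q)[1::-1])),p,q)
q=[onz(C,270+u/4-.4,60+v/4-.4,62)[:2] for u,v in[(170,77),(291,78),(297,507),(180,511)]];print(np.round(q,1),np.mean(q,0),[np.linalg.norm(q[i]-q[i-1]) for i in range(4)])
print('dock pts',[onz(C,*p,50).round(0)[:2].tolist() for p in[(355,100),(377,20)]])
E
```

```text
[ 312   80   33  108 3369] [328.14781834 133.39893143]
edge 67.12464408496699 [430.70350218 358.48375157  62.        ] [394.66947089 273.07678873  62.        ]
edge 67.02124585566935 [460.0300643  345.41912699  62.        ] [423.84959964 260.09534099  62.        ]
[ 312   79   40  109 3547] [328.53256273 134.29433324]
edge 66.84446527275982 [430.44152084 358.60046105  62.        ] [393.99323067 273.37762966  62.        ]
edge 67.54284569975081 [459.85429135 345.49743169  62.        ] [424.44491632 259.83050075  62.        ]
[[435.3 368.2]
 [463.6 355.3]
 [421.8 253.4]
 [391.9 265.5]] [428.15179963 310.57696418] [np.float64(111.50975907899641), np.float64(31.053280692117482), np.float64(110.17747757639367), np.float64(32.30738987768309)]
dock pts [[469.0, 332.0], [519.0, 394.0]]
```

The crop confirms a plain black prism with no LED or tray. Its centre is (428,310.5) and its length lies at 67.1°. I'll move above it and descend part way.

Emit:
jog_arm --increments '[[[0.004,-0.04,0,-0.01,-0.15],[0.008,-0.075,0,-0.019,-0.15],[0.008,-0.075,0.04,-0.019,-0.15],[0.008,-0.075,0.08,-0.019,-0.15],[0.008,-0.075,0.12,-0.019,-0.15],[0.008,-0.075,0.16,-0.019,-0.15],[0.008,-0.075,0.19,-0.019,-0.15],[0.008,-0.075,0.19,-0.019,-0.15]]]'

```text
time: 4.25
tcp_pos: [427.0, 307.7, 118.7]
ee_rot: [0.001, 0.98, -0.2, -0.003]
force: [-1.2, 0.7, -0.7]
width: 54.3
```

```bash
python3 - <<'E'
from h import *
s=telemetry.get_state();print(s['time'],s['tcp_pos'],s['joint_pos'],s['ee_rot'],s['force'],s['width'])
c=eyes.camera_info('wrist')
a=eyes.grab_frame('wrist');b=eyes.grab_frame('side')
cv2.imwrite("pics/d.png",np.hstack([np.clip(a[:360,120:520,::-1]*2.,0,255).astype('uint8'),cv2.resize(b[220:400,200:400,::-1],None,fx=2,fy=2)]))
C=cam('wrist');print(c['tvec'])
for dz in(62,):
  q=[(428.2+sx*57.5*np.cos(1.171)-sy*17*np.sin(1.171),310.6+sx*57.5*np.sin(1.171)+sy*17*np.cos(1.171),dz) for sx,sy in[(-1,-1),(-1,1),(1,1),(1,-1)]]
  print([ (proj(C,p)-[120,0]).round() for p in q])
E
```

```text
4.25 [427.00409398 307.71229048 118.73949055] [0.49059152 0.28479118 1.76034507 0.00249211 1.10262329 0.89314025] [ 0.00111221  0.97969409 -0.20047133 -0.00308272] [-1.18487379  0.65422223 -0.6646343 ] 54.27431437640868
[-271.21618785  431.91117428  416.78108537]
[array([223., 339.]), array([172., 340.]), array([168., 167.]), array([225., 167.])]
```

View pics/d.png

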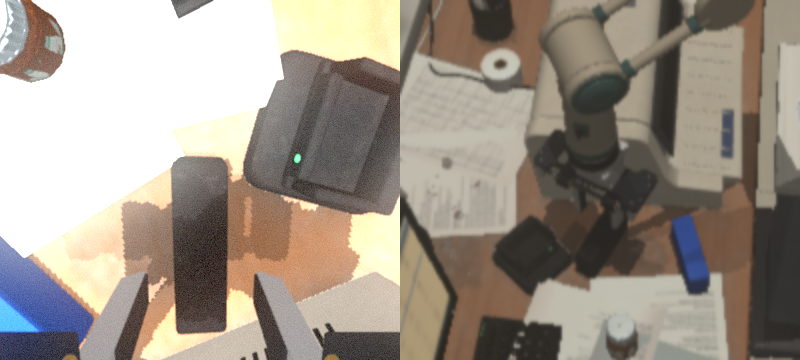

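```bash
python3 - <<'E'
from h import *
C=cam('wrist');s=telemetry.get_state();print(s['tcp_pos'],s['ee_rot'])
q=[onz(C,u+120,v,62)[:2] for u,v in[(173,157),(228,157),(226,331),(176,332)]]
q=np.array(q);c=q.mean(0);print(q.round(1),c,[np.linalg.norm(q[i]-q[i-1]) for i in range(4)],[np.degrees(np.arctan2(*(q[a]-q[b])[::-1])) for a,b in((0,3),(1,2))])
w,x,y,z=s['ee_rot'];from scipy.spatial.transform import Rotation as Ro
R=Ro.from_quat([x,y,z,w]);print('local delta',R.inv().apply(np.r_[c,35]-s['tcp_pos']).round(1));print(R.as_matrix().round(4))
E
```

```text
[430.08939382 309.92165323 122.72741141] [-1.78522615e-03  9.79759846e-01 -2.00168362e-01  2.89998784e-04]
[[440.1 374.3]
 [469.9 361.5]
 [425.9 256.1]
 [394.7 268.5]] [432.64803009 315.10949513] [np.float64(115.07108108949828), np.float64(32.494953998256086), np.float64(114.31567005906304), np.float64(33.54056956478406)] [np.float64(66.80440141650534), np.float64(67.32353316540087)]
local delta [ 0.3 -5.5 87.7]
[[ 9.199e-01 -3.922e-01  1.300e-03]
 [-3.922e-01 -9.199e-01  3.400e-03]
 [-1.000e-04 -3.600e-03 -1.000e+00]]
```

```bash
python3 - <<'E'
from h import *
C=cam('wrist');s=telemetry.get_state();a=eyes.grab_frame('wrist')
s2=telemetry.get_state();print(s['tcp_pos'],s2['tcp_pos'],s['ee_rot'])
np.savez('e.npz',K=C[0],R=C[1],t=C[2]);cv2.imwrite('pics/e_raw.png',a[:,:,::-1])
cv2.imwrite("pics/e.png",cv2.resize(np.clip(a[140:360,240:400,::-1]*2.5,0,255).astype('uint8'),None,fx=2.7,fy=2.7))
E
```

```text
[430.08939382 309.92165323 122.72741141] [430.7147158  310.57168426 123.60382059] [-1.78522615e-03  9.79759846e-01 -2.00168362e-01  2.89998784e-04]
```

View pics/e.png

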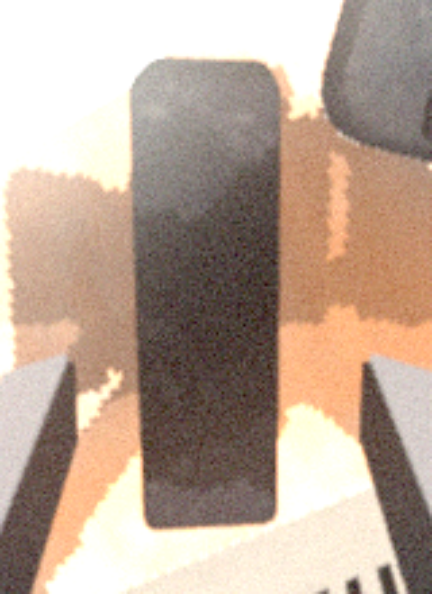

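```bash
python3 - <<'E'
from h import *
d=np.load('e.npz');C=(d['K'],d['R'],d['t']);s=telemetry.get_state();print(s['tcp_pos'],s['ee_rot'])
q=np.array([onz(C,240+u/2.7-.3,140+v/2.7-.3,62)[:2] for u,v in[(132,58),(279,58),(276,524),(147,526)]])
c=q.mean(0);print(q.round(1),c,[np.linalg.norm(q[i]-q[i-1]).round(1) for i in range(4)],[np.degrees(np.arctan2(*(q[a]-q[b])[::-1])) for a,b in((0,3),(1,2))])
w,x,y,z=s['ee_rot'];from scipy.spatial.transform import Rotation as Ro
R=Ro.from_quat([x,y,z,w]);print('local delta',R.inv().apply(np.r_[c,35]-s['tcp_pos']).round(1))
E
```

```text
[430.7147158  310.57168426 123.60382059] [-0.00255912  0.97979621 -0.19997876  0.00115526]
[[436.7 373.1]
 [466.3 360.5]
 [422.6 255.2]
 [392.8 267.3]] [429.59025794 314.01875483] [np.float64(114.5), np.float64(32.3), np.float64(114.0), np.float64(32.1)] [np.float64(67.4947517910608), np.float64(67.42214860919587)]
local delta [-2.5 -2.2 88.6]
```

Emit:
jog_arm --increments '[[[-0.0025,-0.002,0.02,-0.008,-0.15],[-0.0025,-0.002,0.05,-0.008,-0.15],[-0.0025,-0.002,0.075,-0.008,-0.15],[-0.0025,-0.002,0.089,-0.008,-0.15],[-0.0025,-0.002,0.089,-0.008,-0.15],[-0.0025,-0.002,0.089,-0.008,-0.15]]]' --force 40

```text
time: 5.0
tcp_pos: [431.2, 314.5, 36.6]
ee_rot: [-0.004, 0.981, -0.196, 0.003]
force: [-0.4, -0.2, 0.7]
width: 53.8
```

```bash
python3 - <<'E'
from h import *
s=telemetry.get_state();print(s['time'],s['tcp_pos'],s['ee_rot'],s['force'],s['width'])
C=cam('wrist');a=eyes.grab_frame('wrist')
cv2.imwrite("pics/f.png",np.clip(a[:,:,::-1]*2.5,0,255).astype('uint8'))
E
```

```text
5.0 [431.23990253 314.46411488  36.55557438] [-0.00373558  0.98055016 -0.19621541  0.00263582] [-0.42271843 -0.21206961  0.7487979 ] 53.83268682246826
```

View pics/f.png

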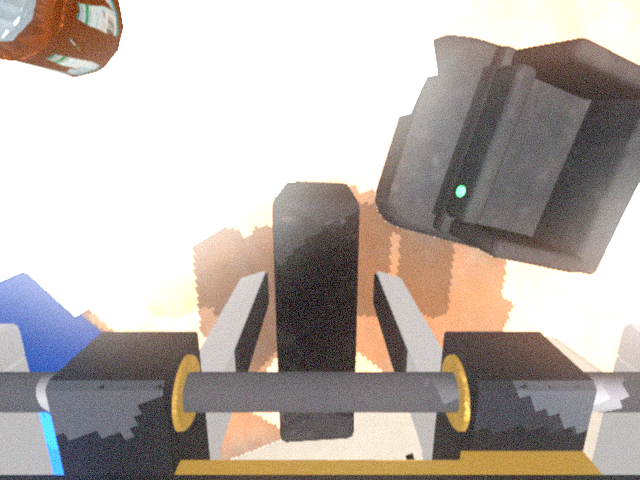

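The adapter (cols 275–358) sits between the fingers (centre col 320), so I'm closing.

Emit:
jog_arm --increments '[[[0,0,0,0,0.3],[0,0,0,0,1],[0,0,0,0,1],[0,0,0,0,1],[0,0,0,0,1],[0,0,0,0,1]]]' --force 40

```text
time: 5.65
tcp_pos: [431.1, 315.2, 37.6]
ee_rot: [-0.004, 0.981, -0.196, 0.003]
force: [-1.8, 1.6, 6.6]
width: 33.9
```

Emit:
jog_arm --increments '[[[0,0,-0.015,0,1],[0,0,-0.04,0,1],[0,0,-0.06,0,1],[0,0,-0.06,0,1],[0,0,-0.06,0,1]]]' --force 40

```text
time: 6.15
tcp_pos: [430.4, 314.4, 97.1]
ee_rot: [-0.004, 0.981, -0.196, 0.003]
force: [-0.6, 0.1, -3.5]
width: 33.6
```

```bash
python3 - <<'E'
from h import *
s=telemetry.get_state();print(s['time'],s['tcp_pos'],s['ee_rot'],s['force'],s['ft_torque'],s['width'])
C=cam('wrist');np.savez('g.npz',K=C[0],R=C[1],t=C[2]);a=eyes.grab_frame('wrist')
cv2.imwrite("pics/g.png",np.clip(a[:,:,::-1]*2.5,0,255).astype('uint8'))
E
```

```text
6.15 [430.35218758 314.42828739  97.12118614] [-0.00427938  0.98052054 -0.19635288  0.00259064] [-0.61010957  0.07267494 -3.52728066] [-0.02746255  0.06186089  0.01968953] 33.602713424214905
```

View pics/g.png

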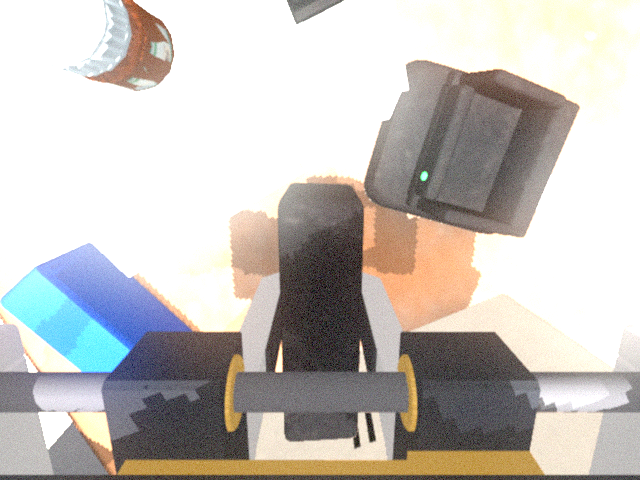

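```bash
python3 - <<'E'
from h import *
from scipy.spatial.transform import Rotation as Ro
d=np.load('g.npz');C=(d['K'],d['R'],d['t']);s=telemetry.get_state()
w,x,y,z=s['ee_rot'];R=Ro.from_quat([x,y,z,w]);M=R.as_matrix();print(M.round(4),np.degrees(np.arctan2(M[1,0],M[0,0])))
q=np.array([onz(C,u,v,121.5) for u,v in[(279,184),(362,184),(357,438),(285,440)]])
print('in tool',(R.inv().apply(q-s['tcp_pos'])).round(1),R.inv().apply(q.mean(0)-s['tcp_pos']))
print(s['tcp_pos'])
E
```

```text
[[ 0.9229 -0.3851  0.0053]
 [-0.3851 -0.9228  0.0066]
 [ 0.0023 -0.0081 -1.    ]] -22.651548883300705
in tool [[-15.  -58.5 -24.6]
 [ 16.2 -58.5 -24.5]
 [ 17.2  56.9 -25.4]
 [-15.6  57.9 -25.5]] [  0.70465246  -0.55695821 -25.00915604]
[429.81335488 314.13244831  96.48558213]
```

Held: width 33.6 mm, 3.5 N weight, adapter centred on the TCP to ±1 mm. Lifting, then carrying over the printer.

Emit:
jog_arm --increments '[[[0,0,-0.04,0,1],[0,0,-0.085,0,1],[0,0,-0.13,0,1],[0,0,-0.175,0,1],[0,0,-0.215,0,1],[0.006,0.013,-0.228,0.05,1],[0.018,0.039,-0.229,0.15,1],[0.036,0.078,-0.229,0.25,1],[0.054,0.117,-0.229,0.35,1],[0.072,0.156,-0.229,0.45,1],[0.09,0.195,-0.229,0.55,1],[0.108,0.234,-0.229,0.65,1]]]' --force 40

```text
time: 7.4
tcp_pos: [436.4, 52.6, 320.9]
ee_rot: [-0.003, 0.865, -0.502, -0.001]
force: [0.9, -0.0, -2.4]
width: 33.8
```

```bash
cat >> h.py <<'E'
from scipy.spatial.transform import Rotation as Ro
O=np.array([501.7,-344.1]);TH=np.radians(-5.89);X=np.array([np.cos(TH),np.sin(TH)]);Y=np.array([-X[1],X[0]])
def status(target_c=None,z=None):
    s=telemetry.get_state();w,x,y,zz=s['ee_rot'];R=Ro.from_quat([x,y,zz,w]);M=R.as_matrix()
    yaw=np.degrees(np.arctan2(M[1,0],M[0,0]));p=s['tcp_pos'];d=p[:2]-O
    print('t',s['time'],'tcp',p.round(1),'yaw',yaw.round(2),'cradle xy',(d@X).round(1),(d@Y).round(1),'F',s['force'].round(1),'Fx',(s['force'][:2]@X).round(1),'w',s['width'].round(1),'zaxis',M[:,2].round(4),'q6',s['joint_pos'][5].round(2))
    if target_c is not None:
        P=np.r_[O+X*target_c[0]+Y*target_c[1],z];print('local delta',R.inv().apply(P-p).round(1),'roll',np.radians(yaw+95.89).round(4))
    return s
E
python3 -c "
from h import *
status((-46,0),300)"
```

```text
Traceback (most recent call last):
  File "h.py", line 16, in status
    print('t',s['time'],'tcp',p.round(1),'yaw',yaw.round(2),'cradle xy',(d@X).round(1),(d@Y).round(1),'F',s['force'].round(1),'Fx',(s['force'][:2]@X).round(1),'w',s['width'].round(1),'zaxis',M[:,2].round(4),'q6',s['joint_pos'][5].round(2))
                                                                                                                                                                   ^^^^^^^^^^^^^^^^
AttributeError: 'float' object has no attribute 'round'
```

```bash
sed -i "s/s\['width'\].round(1)/round(s['width'],1)/" h.py
python3 -c "
from h import *
status((-46,0),320)"
```

```text
t 7.4 tcp [436.4  52.6 320.9] yaw -60.25 cradle xy -105.7 387.9 F [ 0.9 -0.  -2.4] Fx 0.9 w 33.8 zaxis [ 2.e-04  6.e-03 -1.e+00] q6 1.01
local delta [350.1 177.5  -1.4] roll 0.6221
```

Emit:
jog_arm --increments '[[[0.039,0.02,-0.001,0.08,1],[0.078,0.04,-0.001,0.16,1],[0.117,0.06,-0.001,0.24,1],[0.156,0.08,-0.001,0.32,1],[0.195,0.1,-0.001,0.4,1],[0.234,0.119,-0.001,0.48,1],[0.273,0.138,-0.001,0.56,1],[0.312,0.158,-0.001,0.622,1],[0.34,0.172,-0.001,0.622,1],[0.35,0.1775,-0.001,0.622,1],[0.35,0.1775,-0.001,0.622,1],[0.35,0.1775,-0.001,0.622,1]]]' --force 40

```text
time: 8.6
tcp_pos: [455.1, -337.9, 318.2]
ee_rot: [0.002, -0.67, 0.743, 0.004]
force: [0.1, 0.6, -3.5]
width: 33.6
```

```bash
python3 -c "
from h import *
status((-46,0),150)
C=cam('wrist');np.savez('k.npz',K=C[0],R=C[1],t=C[2])
a=eyes.grab_frame('wrist');cv2.imwrite('pics/k.png',a[:,:,::-1])
status((-46,0),150)"
```

```text
t 8.6 tcp [ 455.1 -337.9  318.2] yaw -95.92 cradle xy -47.0 1.4 F [ 0.1  0.6 -3.5] Fx 0.0 w 33.6 zaxis [-0.002   0.0092 -1.    ] q6 0.91
local delta [  2.9  -1.4 168.2] roll -0.0004
t 8.65 tcp [ 455.4 -337.6  318.9] yaw -95.86 cradle xy -46.7 1.7 F [-0.9  0.4 -2.1] Fx -0.9 w 33.4 zaxis [-0.0011  0.0082 -1.    ] q6 0.91
local delta [  3.1  -1.  168.9] roll 0.0005
```

View pics/k.png

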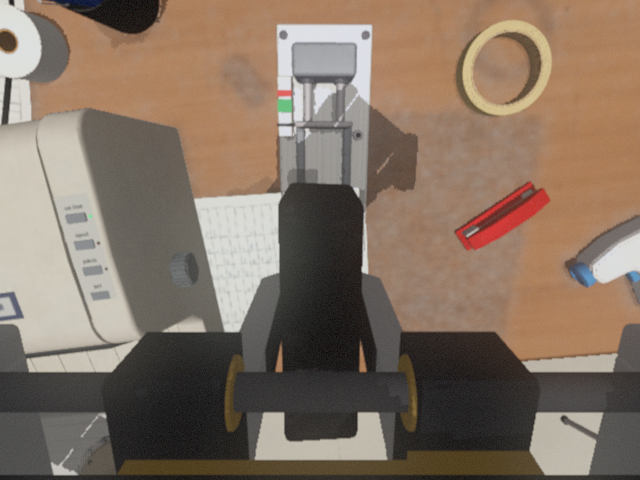

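```bash
python3 - <<'E'
from h import *
d=np.load('k.npz');C=(d['K'],d['R'],d['t'])
im=cv2.imread('pics/k.png');cv2.imwrite('pics/k_c.png',cv2.resize(im[10:210,260:390],None,fx=3,fy=3,interpolation=cv2.INTER_CUBIC))
for c in[(150,55),(150,-55),(35,30),(35,-30)]:
    print(c,proj(C,np.r_[O+X*c[0]+Y*c[1],8 if c[0]==150 else 79]).round(1))
for c in[(30,23),(0,23),(30,-23),(0,-23),(30,33),(30,-33)]:
    print('rail',c,((proj(C,np.r_[O+X*c[0]+Y*c[1],22])-[260,10])*3).round(1))
for p in[(278,26),(372,25)]:
    q=onz(C,*p,8)[:2]-O;print(q@X,q@Y)
E
```

```text
(150, 55) [275.1  22.7]
(150, -55) [372.1  22.4]
(35, 30) [294.4 127.4]
(35, -30) [352.4 127.4]
rail (30, 23) [132. 367.]
rail (0, 23) [132.9 444.5]
rail (30, -23) [248.5 367. ]
rail (0, -23) [247.4 444.5]
rail (30, 33) [106.7 367.1]
rail (30, -33) [273.9 367. ]
146.624786615017 51.848522773269266
147.35379042774824 -54.96171341504481
```

View pics/k_c.png

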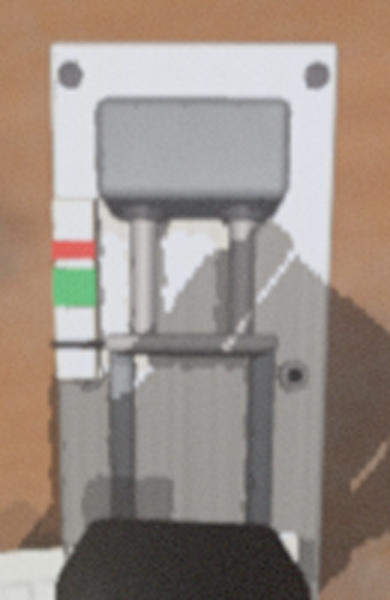

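Emit:
jog_arm --increments '[[[0.003,-0.001,0.03,0,1],[0.003,-0.001,0.075,0,1],[0.003,-0.001,0.12,0,1],[0.003,-0.001,0.165,0,1],[0.003,-0.001,0.205,0,1],[0.003,-0.001,0.225,0,1],[0.003,-0.001,0.229,0,1],[0.003,-0.001,0.229,0,1],[0.003,-0.001,0.229,0,1]]]' --force 40

```text
time: 9.55
tcp_pos: [457.1, -339.1, 91.8]
ee_rot: [0.003, -0.67, 0.742, 0.002]
force: [0.9, -0.0, -2.3]
width: 33.7
```

```bash
python3 -c "
from h import *
status((-46,0),46)
C=cam('wrist');np.savez('l.npz',K=C[0],R=C[1],t=C[2])
a=eyes.grab_frame('wrist');b=eyes.grab_frame('scene')
cv2.imwrite('pics/l.png',np.hstack([a[:,170:470,::-1],cv2.resize(b[250:370,340:480,::-1],(560,480),interpolation=cv2.INTER_CUBIC)[:, :500]]))
status((-46,0),46)"
```

```text
t 9.55 tcp [ 457.1 -339.1   91.8] yaw -95.81 cradle xy -44.9 0.4 F [ 0.9 -0.  -2.3] Fx 0.9 w 33.7 zaxis [ 0.0015  0.0058 -1.    ] q6 0.91
local delta [ 0.7  1.1 45.8] roll 0.0014
t 9.65 tcp [ 457.  -339.5   91.8] yaw -95.84 cradle xy -45.0 0.0 F [-0.5 -0.4 -2.5] Fx -0.5 w 33.8 zaxis [ 0.0017  0.0056 -1.    ] q6 0.91
local delta [ 0.3  1.1 45.8] roll 0.0009
```

View pics/l.png

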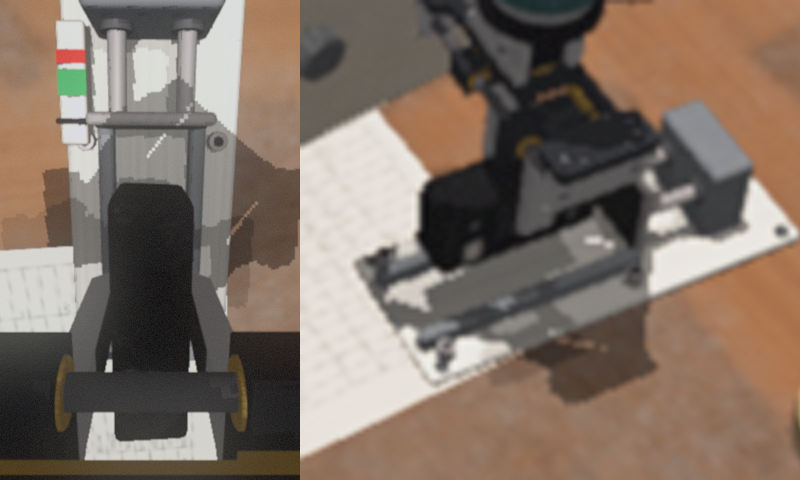

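```bash
python3 - <<'E'
from h import *
d=np.load('l.npz');C=(d['K'],d['R'],d['t'])
im=cv2.imread('pics/l.png');cv2.imwrite('pics/l_c.png',cv2.resize(im[0:220,30:260],None,fx=2.7,fy=2.7,interpolation=cv2.INTER_CUBIC))
for c in[(20,23),(20,-23),(20,33),(20,-33)]:
    print('rail',c,((proj(C,np.r_[O+X*c[0]+Y*c[1],22])-[200,0])*2.7).round(1))
for c in[(35,30),(35,-30)]:
    print('plate',c,((proj(C,np.r_[O+X*c[0]+Y*c[1],79])-[200,0])*2.7).round(1))
E
```

```text
rail (20, 23) [225.8 414.9]
rail (20, -23) [428.5 415.2]
rail (20, 33) [181.8 414.9]
rail (20, -33) [472.7 415.3]
plate (35, 30) [148.3 341.7]
plate (35, -30) [503.8 342.1]
```

View pics/l_c.png

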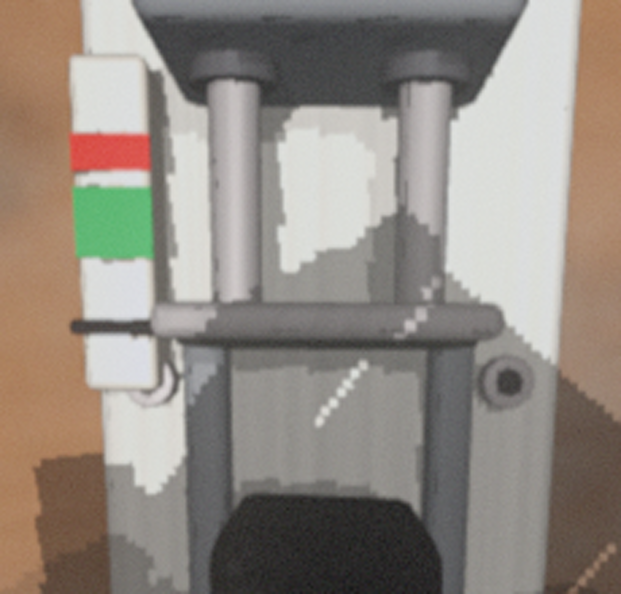

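Lateral fit is within ~0.3 mm. The pointer is readable on the scale. Lowering.

Emit:
jog_arm --increments '[[[0,0.001,0.015,0,1],[0,0.001,0.03,0,1],[0,0.001,0.038,0,1],[0,0.001,0.041,0,1],[0,0.001,0.041,0,1],[0,0.001,0.041,0,1]]]' --force 40

```text
time: 10.25
tcp_pos: [456.5, -339.6, 51.5]
ee_rot: [0.003, -0.67, 0.742, 0.001]
force: [0.1, -1.2, -2.3]
width: 33.6
```

```bash
python3 -c "
from h import *
status((-46,0),46)"
```

```text
t 10.25 tcp [ 456.5 -339.6   51.5] yaw -95.84 cradle xy -45.4 -0.1 F [ 0.1 -1.2 -2.3] Fx 0.2 w 33.6 zaxis [ 0.0027  0.0047 -1.    ] q6 0.9
local delta [-0.1  0.6  5.5] roll 0.0009
```

Emit:
jog_arm --increments '[[[0,0,0.003,0,1],[0,0,0.005,0,1],[0,0,0.005,0,1],[0,0,0.005,0,1]]]' --force 40

```text
time: 10.65
tcp_pos: [456.5, -339.5, 46.5]
ee_rot: [0.003, -0.67, 0.742, 0.001]
force: [0.1, -0.3, -2.2]
width: 34.0
```

Emit:
jog_arm --increments '[[[0,0,0.001,0,1],[0,0,0.0015,0,1],[0,0,0.0015,0,1]]]' --force 40

```text
time: 10.95
tcp_pos: [456.6, -339.6, 45.9]
ee_rot: [0.003, -0.67, 0.742, 0.001]
force: [-2.6, 1.4, 4.3]
width: 33.9
```

Floor contact (about 7 N). Sliding along the floor toward the plate.

Emit:
jog_arm --increments '[[[0,-0.002,0.0003,0,1],[0,-0.005,0.0003,0,1],[0,-0.009,0.0003,0,1],[0,-0.013,0.0003,0,1],[0,-0.017,0.0003,0,1],[0,-0.02,0.0003,0,1],[0,-0.023,0.0003,0,1],[0,-0.026,0.0003,0,1],[0,-0.029,0.0003,0,1],[0,-0.031,0.0003,0,1],[0,-0.031,0.0003,0,1]]]' --force 40

```text
time: 12.05
tcp_pos: [486.3, -342.8, 46.1]
ee_rot: [0.002, -0.67, 0.742, 0.001]
force: [-6.1, 0.8, 5.7]
width: 33.7
```

```bash
python3 -c "
from h import *
status((-1.5,0),45.5)
a=eyes.grab_frame('wrist')
cv2.imwrite('pics/m.png',cv2.resize(a[0:220,180:460,::-1],None,fx=2.7,fy=2.7,interpolation=cv2.INTER_CUBIC))
status()"
```

```text
t 12.05 tcp [ 486.3 -342.8   46.1] yaw -95.8 cradle xy -15.4 -0.3 F [-6.1  0.8  5.7] Fx -6.2 w 33.7 zaxis [ 5.0e-04  4.3e-03 -1.0e+00] q6 0.94
local delta [ -0.3 -13.9   0.6] roll 0.0016
t 12.1 tcp [ 486.4 -342.8   46.1] yaw -95.8 cradle xy -15.4 -0.3 F [-5.8  0.4  6.9] Fx -5.8 w 33.7 zaxis [ 8.0e-04  4.2e-03 -1.0e+00] q6 0.94
```

View pics/m.png

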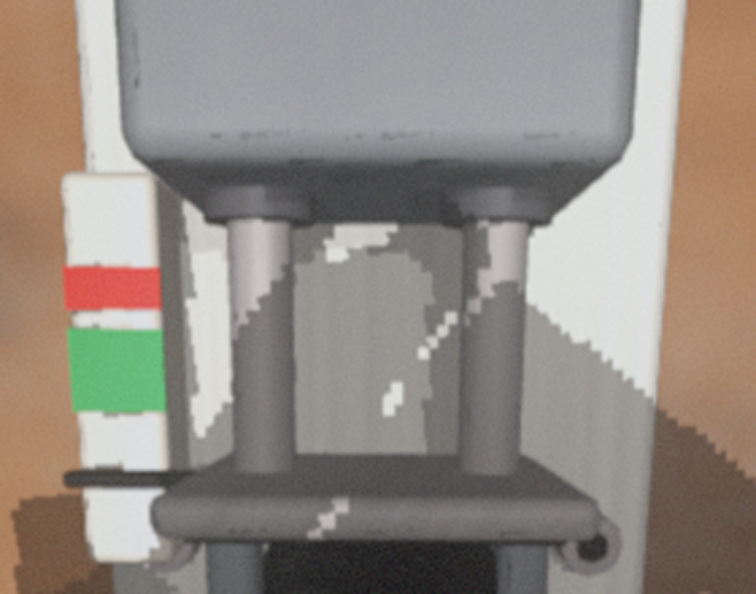

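Emit:
jog_arm --increments '[[[0,-0.0015,0.0003,0,1],[0,-0.003,0.0003,0,1],[0,-0.0045,0.0003,0,1],[0,-0.006,0.0003,0,1],[0,-0.0075,0.0003,0,1],[0,-0.009,0.0003,0,1],[0,-0.01,0.0003,0,1],[0,-0.01,0.0003,0,1],[0,-0.01,0.0003,0,1]]]' --force 40

```text
time: 13.0
tcp_pos: [493.3, -343.6, 46.3]
ee_rot: [-0.0, -0.671, 0.742, 0.004]
force: [-9.9, 1.6, 8.9]
width: 33.6
```

```bash
python3 -c "
from h import *
status()
a=eyes.grab_frame('wrist')
cv2.imwrite('pics/n.png',a[:,80:560,::-1])
status()"
```

```text
t 13.0 tcp [ 493.3 -343.6   46.3] yaw -95.76 cradle xy -8.4 -0.3 F [-9.9  1.6  8.9] Fx -10.1 w 33.6 zaxis [-0.0051  0.005  -1.    ] q6 0.95
t 13.05 tcp [ 493.3 -343.5   46.3] yaw -95.76 cradle xy -8.4 -0.3 F [-9.4  0.1  9.6] Fx -9.3 w 33.9 zaxis [-0.0051  0.0051 -1.    ] q6 0.95
```

View pics/n.png

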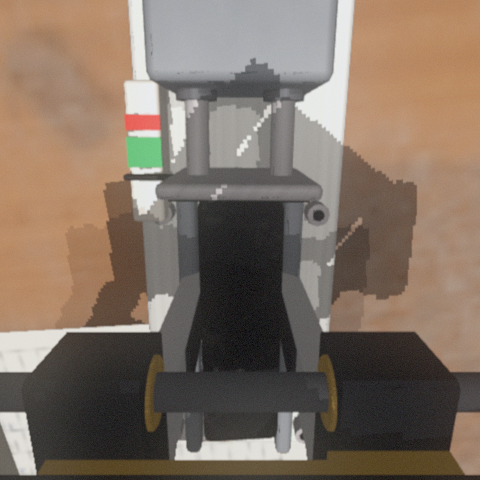

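Emit:
jog_arm --increments '[[[0,-0.002,0,0,1],[0,-0.004,0,0,1],[0,-0.006,0,0,1],[0,-0.008,0,0,1],[0,-0.01,0,0,1],[0,-0.0115,0,0,1],[0,-0.013,0,0,1],[0,-0.013,0,0,1],[0,-0.013,0,0,1]]]' --force 40

```text
time: 13.95
tcp_pos: [501.7, -344.4, 46.7]
ee_rot: [-0.003, -0.671, 0.741, 0.007]
force: [-13.0, 0.1, 11.7]
width: 33.9
```

```bash
python3 -c "
from h import *
status()
a=eyes.grab_frame('wrist')
cv2.imwrite('pics/o.png',cv2.resize(a[50:470,180:460,::-1],None,fx=1.4,fy=1.4,interpolation=cv2.INTER_CUBIC))
status()"
```

```text
t 13.95 tcp [ 501.7 -344.4   46.7] yaw -95.71 cradle xy 0.1 -0.3 F [-13.    0.1  11.7] Fx -13.0 w 33.9 zaxis [-0.0138  0.0064 -0.9999] q6 0.96
t 14.0 tcp [ 501.8 -344.4   46.7] yaw -95.71 cradle xy 0.1 -0.3 F [-12.7  -0.3  10.7] Fx -12.6 w 33.5 zaxis [-0.0138  0.0063 -0.9999] q6 0.96
```

View pics/o.png

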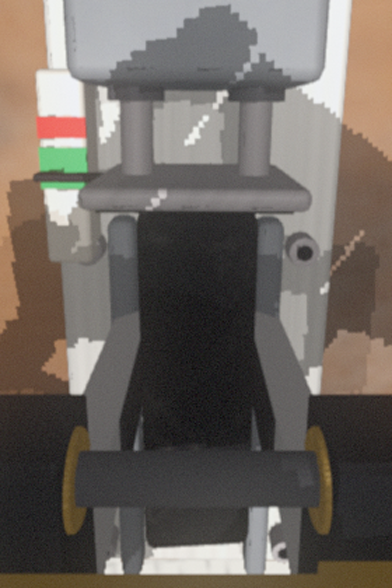

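Pointer is in the green (row 177, band 146–190, so about 18 mm). Checking that it holds, with a second view.

```bash
python3 -c "
from h import *
for i in range(8): eyes.grab_frame('side')
status()
a=eyes.grab_frame('wrist');b=eyes.grab_frame('scene');s=eyes.grab_frame('side')
cv2.imwrite('pics/p.png',np.hstack([cv2.resize(a[80:190,190:320,::-1],(390,330),interpolation=cv2.INTER_CUBIC),cv2.resize(np.clip(b[270:350,350:450,::-1]*1.6,0,255).astype('uint8'),(410,330),interpolation=cv2.INTER_CUBIC)]))
cv2.imwrite('pics/p2.png',np.hstack([b[130:480,200:600,::-1],s[50:400,180:500,::-1]]))
status()"
```

```text
t 14.4 tcp [ 501.8 -344.4   46.7] yaw -95.72 cradle xy 0.1 -0.3 F [-12.3  -0.2  11.6] Fx -12.2 w 33.6 zaxis [-0.0137  0.0064 -0.9999] q6 0.96
t 14.55 tcp [ 501.8 -344.5   46.7] yaw -95.71 cradle xy 0.1 -0.4 F [-12.4   0.6  10.6] Fx -12.4 w 33.7 zaxis [-0.0138  0.0063 -0.9999] q6 0.96
```

View pics/p.png

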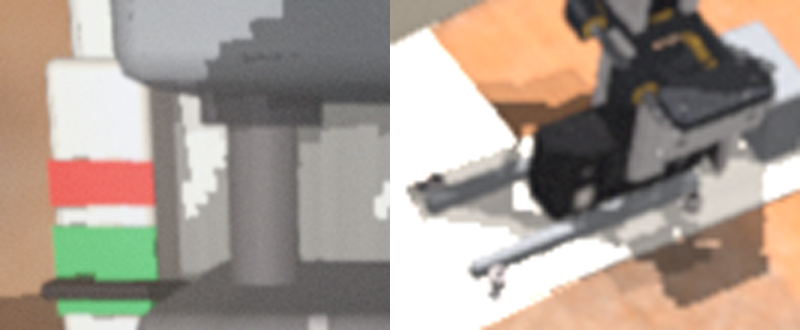

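View pics/p2.png

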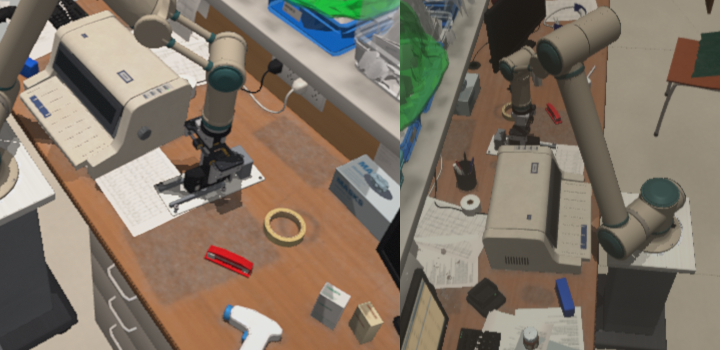

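Pointer steady at about 18 mm (row 290, green 227–315), forces steady. Stapler, tape and bottle are undisturbed. Handing in.

```bash
python3 -c "
from rig import ticket
print(ticket.hand_in())
from h import *
status()"
```

```text
the job is handed in; nothing more can be done
None
the job is handed in; nothing more can be done
```

I picked the black adapter up on its long edge and carried it over the printer. I lowered it into the channel about 20 mm clear of the plate, then slid it along the floor against the plate. I handed in at about 14.6 s, still gripping and pressing; no verdict was reported.

**Last checks**
- **Pointer:** it reads about 18 mm in the wrist view, inside the green zone (14–28 mm), which is about 8 N from the spring. It did not change over the last 0.6 s, and the plate was never near its stop.
- **Forces:** the total force along the channel was a steady 12.4 N, including floor friction. About 11 N pressed up from the floor.
- **Grip:** the width was 33.7 mm at the 40 N grip setting. The adapter showed no slip in the grip.
- **Bystanders:** the stapler and tape roll are clear and undisturbed in the final pictures. The bottle is only partly in view there, but the arm stayed well away from it.

**What disagreed or was imperfect**
- **Plate contact:** it came about 5 mm later than the geometry predicted, so I went by the pointer.
- **Tilt:** the tool leaned about 0.8° while pressing, so the adapter's rear end may be 1–2.5 mm off the floor.
- **Camera mismatch:** the scene camera and the wrist camera placed the cradle about 6 mm apart. I used the wrist camera, and its fit was confirmed at the channel.

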